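Find the socket that fits the covered spindle nut

TASK

Lift the loose cover plate off the two pins of the three-spindle drive head and lay it flat on the pale grey mat. Then try the sockets from the tray on the hex nut that was under the cover until you find the one that goes fully home over it, and stand every other socket upright in the tray. Finish still gripping the fitting socket, upright and fully seated on that nut: do not let go of it at the end, and do not disturb the amber bottle or the brown vial.

Things in the scene. Friction and masses are not known exactly. Their poses are not given: they have to be found in the camera images.
- drive_head: Fixed grey block, 120 mm (x) by 240 mm (y), deck 30 mm above the bench; origin at the centre of its underside, z up. Three spindles 78 mm apart in a row along y, the middle one at the origin, each with a guard collar and a hex nut. Two cover pins stand 44 mm either side of the middle spindle along x: 12 mm thick shoulders up to 56 mm above the bench, then 6 mm pins 10 mm more.
- spindle_seat (a point): Centre of the middle spindle's flat seat, 34 mm above the bench, where a fitting socket's mouth comes to rest. Axes as the drive head's. Round each seat a guard collar rises 8 mm above it; in it stands a fixed hex nut, two flats facing +y and -y (corners on the x axis).
- nut_top (a point): Top centre of the middle nut, 16 mm above its seat (edge bevelled 1.5 mm; a stud stands 2.5 mm higher). Nuts are 18, 24 and 30 mm across flats, in collars of 35, 43 and 51 mm bore, one of each size on the three spindles; which one is in the middle, under the cover, varies and is not reported.
- cover_grip (a point): Middle of the handle of the loose cover (150 g, aluminium plate 112 mm (x) by 70 mm (y) by 4 mm; two 9 mm holes on x sit loosely on the pins). Handle: black bar 46 mm long (x), 14 mm thick (y), its top 34 mm above the plate's underside; this point is 22 mm above the underside. The underside starts 56 mm above the bench, on the pin shoulders.
- mat: Pale grey mat fixed on the bench, 150 mm (x) by 110 mm (y), 3 mm thick; origin at the centre of its underside, on the bench. The cover goes here.
- tray: Grey open tray fixed on the bench, 216 mm (x) by 72 mm (y), rim 14 mm high, walls 4 mm, inner floor 4 mm above the bench; two dividers make three equal compartments in a row along x, centres 71 mm apart, the middle one at the origin. One socket stands in each. Origin: centre of the underside.
- socket_1_mid (a point): Centre of a loose steel socket (about 220 g, 70 mm high), 35 mm above its mouth; z up. It stands mouth down in the tray, in any compartment. Round bell 30 mm across up to 36 mm above the mouth; hexagonal opening 20 mm across flats, 22 mm deep; above the bell a hexagonal grip 22 mm across flats, from 36 to 70 mm above the mouth. Two flats of grip and opening face +y and -y.
- socket_1: The same socket as socket_1_mid; origin at the centre of its mouth. The socket that fits has 1 mm of play on each side of the nut and goes freely down to the seat; one too small stops on the nut, 16 mm above the seat; one too large stops on the guard collar, 8 mm above the seat.
- socket_2_mid (a point): Centre of a loose steel socket (about 220 g, 70 mm high), 35 mm above its mouth; z up. It stands mouth down in the tray, in any compartment. Round bell 38 mm across up to 36 mm above the mouth; hexagonal opening 26 mm across flats, 22 mm deep; above the bell a hexagonal grip 22 mm across flats, from 36 to 70 mm above the mouth. Two flats of grip and opening face +y and -y.
- socket_2: The same socket as socket_2_mid; origin at the centre of its mouth. The socket that fits has 1 mm of play on each side of the nut and goes freely down to the seat; one too small stops on the nut, 16 mm above the seat; one too large stops on the guard collar, 8 mm above the seat.
- socket_3_mid (a point): Centre of a loose steel socket (about 220 g, 70 mm high), 35 mm above its mouth; z up. It stands mouth down in the tray, in any compartment. Round bell 46 mm across up to 36 mm above the mouth; hexagonal opening 32 mm across flats, 22 mm deep; above the bell a hexagonal grip 22 mm across flats, from 36 to 70 mm above the mouth. Two flats of grip and opening face +y and -y.
- socket_3: The same socket as socket_3_mid; origin at the centre of its mouth. The socket that fits has 1 mm of play on each side of the nut and goes freely down to the seat; one too small stops on the nut, 16 mm above the seat; one too large stops on the guard collar, 8 mm above the seat.
- amber_mid (a point): Middle of an amber bottle, 56 mm across and 108 mm high (54 mm above its foot), that stands loose behind the drive head; leave it alone.
- vial_mid (a point): Middle of a small brown vial, 21 mm across and 46 mm high, that stands loose on the bench behind the drive head, to its left; leave it alone.

How it is judged:
On the way, in this order (a step that is already met when the one before it is completed fails the run):
1. the cover plate lies flat on the mat (height (world z) of cover_grip below 0.031 m and angle between cover_grip's own z axis and vertical below 0.06 rad and x of cover_grip in the frame of mat between -0.06 and 0.06 m and y of cover_grip in the frame of mat between -0.045 and 0.045 m), for 0.2 s.
2. a socket is fully home on the middle nut, in the gripper (((z of socket_1_mid in the frame of spindle_seat below 0.0385 m and horizontal distance between socket_1_mid and spindle_seat below 0.004 m and angle between socket_1_mid's own z axis and vertical below 0.08 rad and contact force between the fingers and socket_1 above 3 N) or (z of socket_2_mid in the frame of spindle_seat below 0.0385 m and horizontal distance between socket_2_mid and spindle_seat below 0.004 m and angle between socket_2_mid's own z axis and vertical below 0.08 rad and contact force between the fingers and socket_2 above 3 N) or (z of socket_3_mid in the frame of spindle_seat below 0.0385 m and horizontal distance between socket_3_mid and spindle_seat below 0.004 m and angle between socket_3_mid's own z axis and vertical below 0.08 rad and contact force between the fingers and socket_3 above 3 N))), for 0.2 s.
At the end, for the whole second after the job is handed in: Cover flat on the mat (centre within 60 mm along, 45 mm across, tilt < 0.06 rad). Fitting socket on the middle nut: mouth < 3.5 mm above the seat, axis within 4 mm, tilt < 0.08 rad, held by the fingers with > 3 N. The other two upright (tilt < 0.1 rad) in the tray (all of step 1 and ((z of socket_1_mid in the frame of spindle_seat below 0.0385 m and horizontal distance between socket_1_mid and spindle_seat below 0.004 m and angle between socket_1_mid's own z axis and vertical below 0.08 rad and contact force between the fingers and socket_1 above 3 N and z of each of socket_2_mid, socket_3_mid in the frame of tray below 0.045 m and not (x of socket_2_mid in the frame of tray above 0.108 m) and not (x of socket_2_mid in the frame of tray below -0.108 m) and y of socket_2_mid in the frame of tray between -0.036 and 0.036 m and angle between each of socket_2_mid, socket_3_mid's own z axis and vertical below 0.1 rad and not (x of socket_3_mid in the frame of tray above 0.108 m) and not (x of socket_3_mid in the frame of tray below -0.108 m) and y of socket_3_mid in the frame of tray between -0.036 and 0.036 m) or (z of socket_2_mid in the frame of spindle_seat below 0.0385 m and horizontal distance between socket_2_mid and spindle_seat below 0.004 m and angle between socket_2_mid's own z axis and vertical below 0.08 rad and contact force between the fingers and socket_2 above 3 N and z of each of socket_1_mid, socket_3_mid in the frame of tray below 0.045 m and not (x of socket_1_mid in the frame of tray above 0.108 m) and not (x of socket_1_mid in the frame of tray below -0.108 m) and y of socket_1_mid in the frame of tray between -0.036 and 0.036 m and angle between each of socket_1_mid, socket_3_mid's own z axis and vertical below 0.1 rad and not (x of socket_3_mid in the frame of tray above 0.108 m) and not (x of socket_3_mid in the frame of tray below -0.108 m) and y of socket_3_mid in the frame of tray between -0.036 and 0.036 m) or (z of socket_3_mid in the frame of spindle_seat below 0.0385 m and horizontal distance between socket_3_mid and spindle_seat below 0.004 m and angle between socket_3_mid's own z axis and vertical below 0.08 rad and contact force between the fingers and socket_3 above 3 N and z of each of socket_1_mid, socket_2_mid in the frame of tray below 0.045 m and not (x of socket_1_mid in the frame of tray above 0.108 m) and not (x of socket_1_mid in the frame of tray below -0.108 m) and y of socket_1_mid in the frame of tray between -0.036 and 0.036 m and angle between each of socket_1_mid, socket_2_mid's own z axis and vertical below 0.1 rad and not (x of socket_2_mid in the frame of tray above 0.108 m) and not (x of socket_2_mid in the frame of tray below -0.108 m) and y of socket_2_mid in the frame of tray between -0.036 and 0.036 m))); the arm keeps its last pose, push and grip.
It fails at once if the amber bottle or the brown vial is pushed more than 30 mm or tipped over (distance of any of amber_mid, vial_mid from where it was at the start of the episode above 0.03 m or angle between any of amber_mid, vial_mid's own z axis and vertical above 0.5 rad).
It also fails if it takes over 72 s, if anything falls off the work surface, if the arm or the gripper's body presses on something with over 40 N, if the wrist force passes 120 N, or if a joint passes its speed limit or range.

ROBOT

A 7-joint arm with a two-finger parallel gripper is mounted at the origin on a cart in front of the work surface, level with it; the furniture and walls round the work are solid. World frame = base frame: x ahead of the robot, y to its left, z up, the work surface at z = 0. Lengths are in m, angles in rad, forces in N, time in s.
With the tool pointing down it reaches from about 0.4 to 0.85 m from the base axis. Payload 10.4 kg.
Tool frame: the origin (TCP) lies on the centre line of the jaws, within the pads' length; the fingertips stand 11 mm ahead of it and the grasp point (between the pads) lies 8 mm behind it; z points along the fingers, y is the line along which they close (so a half turn about z gives the same grasp; the last joint's range is limited). The gripper opens to 87 mm and grips with 3 to 60 N. Pads are 19 mm wide; open, the fingers measure 117 mm over their backs; the gripper's body (75 mm by 190 mm) begins 51 mm behind the grasp point.
Start: joints at [1.276, 0.332, -0.065, 1.46, 0.022, 1.35, -0.088], TCP at [0.168, -0.602, 0.234] pointing down, gripper open.
Joint ranges: [-2.6, 2.6], [-0.5, 2.12], [-1.47, 1.34], [0.16, 2.42], [-1.27, 4.41], [0.06, 2.06], [-2.6, 2.6]. Speed limits (rad/s): [2.22, 2.22, 2.79, 2.79, 3.14, 3.14, 3.14].

INTERFACE

Orientations are given as a unit quaternion [x, y, z, w].
In Python, from bench import r gives the robot as it stands.
- The arm moves only by the shell command python3 -m pendant 'ROWS' [OPENING] [FORCE]. ROWS is JSON, a list of rows, each a list of 4 numbers: the shift along the tool's x, y, z in m, then the turn about the tool's z in rad. A call has 1 to 8 rows; each row shifts and turns the commanded pose from where the row before left it, along the tool's axes as they then stand; what a row does not reach is not made up. A row lasts 1/12 s, in which the tool goes at most 41.7 mm and 7.16 degrees, less where a joint would pass 70% of its speed; a pose out of reach is approached as far as the arm can. A call with a gripper value outside its range is refused whole. OPENING is the opening, from 0 (shut) to 1 (fully open), set as the call begins (- or left out, the last holds). The fingers move at their own pace and stop on an object; FORCE is the grip in N (left out, the last holds). Time passes only in rows, so rows that do not move let the fingers close. It gives the time, the measured TCP pose, the force, the opening and the grip force at its end, in the units of the state.
- r.read_state(): the state, without advancing time (a new reading comes with each control period).
- r.camera(name): name is "scene" or "top" or "wrist"; returns a dict with "img" (480x640x3 uint8, red, green, blue), "camera_matrix" (3x3 intrinsics, pixels), "dist_coeffs" ([k1, k2, p1, p2, k3] as OpenCV has them; the pictures are not rectified), "xyz" and "attitude" of the camera in the world. Camera axes: x right, y down, z forward; pixel columns grow to the right and rows downward; lengths in m; the calibration is good to about 2 mm. A picture is of the moment at which its call begins. There is no depth.
- r.close_job(): hands the job in; it is judged then, once.
Trained networks look in the newest picture that a camera, given by its name, has taken for a name from the list of things; names that differ only in an ending like _2 or _b are one class to them, and where a whole thing is asked for, a point or a joint stands for the part that bears it (a point fixed in the world has none). Each returns a list of dicts, best first, with "score" (0 to 1); they miss things now and then, are a little off and sometimes report something else, mostly with a low value. They report only what shows in the picture. A call takes as long as a camera call.
- r.outline_of(thing, camera): "mask" (480x640 bool, what is visible of it) and "bbox" ([centre column, centre row, width, height] in pixels, round what is visible of it).
The state is a dict: "time": time; "joint_positions": joint angles; "joint_vel": joint speeds; "joint_torque": joint torques, N m; "ee_pos": TCP position; "eef_rot": TCP orientation; "ft_force": force on the tool from outside, world axes, zero at the start; "torque": the same for the moment, N m; "width": finger opening in m; "grip_force": force on a finger pad.
Only numpy, scipy, OpenCV 4.12 (cv2) and the standard library are available. Lean on these libraries where they do the work, as an engineer would, in place of code of your own. Each camera call takes 0.05 s, during which the arm holds its last target. There are 200 camera calls.

## Working session

There is one attempt and no reset: what is moved stays moved. The work goes in short steps, Python scripts to look and compute and a shell command to move; the robot and the scene stay as the last step left them, time stands still between calls to the robot, and variables do not carry over. Pictures are saved under pics/ and viewed, at most 10 in all, crops included, and the job is handed in when it is done.

```bash
mkdir -p pics; cat > h.py <<'E'
import numpy as np, cv2
from scipy.spatial.transform import Rotation as R
from bench import r
def cam(n,save=None):
    c=r.camera(n)
    if save: cv2.imwrite('pics/'+save,c['img'][:,:,::-1])
    return c
def rot(c):
    a=np.array(c['attitude'],float)
    return a if a.shape==(3,3) else R.from_quat(a).as_matrix()
def ray(c,uv):
    p=cv2.undistortPoints(np.array([[uv]],float),np.array(c['camera_matrix'],float),np.array(c['dist_coeffs'],float))[0,0]
    return np.array(c['xyz']),rot(c)@np.array([p[0],p[1],1.])
def at(c,uv,z):
    o,d=ray(c,uv); return o+d*(z-o[2])/d[2]
def proj(c,P):
    M=rot(c).T
    return cv2.projectPoints(np.atleast_2d(P).astype(float),cv2.Rodrigues(M)[0],-M@np.array(c['xyz']),np.array(c['camera_matrix'],float),np.array(c['dist_coeffs'],float))[0][:,0]
E
python3 - <<'E'
from h import *
np.set_printoptions(precision=3,suppress=True)
s=r.read_state(); print(s['time'],s['ee_pos'],s['eef_rot'],s['width'])
for n in ['scene','top','wrist']:
    c=cam(n,n+'0.png'); print(n,c['xyz'],c['attitude'],c['camera_matrix'][0])
    if n!='wrist':
      for t in ['drive_head','cover_grip','mat','tray','socket_1','amber_mid','vial_mid']:
        for o in r.outline_of(t,n)[:3]: print(t,round(o['score'],2),np.array(o['bbox']))
E
python3 -c "
import cv2,numpy as np
a=[cv2.imread('pics/%s0.png'%n) for n in('scene','top')]
cv2.imwrite('pics/both.png',cv2.resize(np.vstack(a),(400*1,600)))"
```

```text
0.0 [ 0.168 -0.602  0.233] [ 0.991  0.135 -0.    -0.001] 0.08676658549652524
scene [-0.204  0.725  0.946] [-0.36   0.828 -0.394  0.169] [617.356   0.    317.777]
drive_head 0.66 [320.6 269.1 115.1  83. ]
cover_grip 0.69 [324.1 253.5  51.2  43.4]
mat 0.97 [459.9 232.8  76.3  51.6]
mat 0.53 [233.  318.2  18.8  39.7]
tray 0.84 [254.5 352.5  90.8  89.4]
tray 0.59 [322.4 254.6  52.5  44.4]
socket_1 0.92 [252.4 338.9  21.7  32.1]
socket_1 0.83 [232.6 319.1  19.8  37.5]
socket_1 0.66 [275.9 364.   20.1  34.8]
amber_mid 0.6 [265.4 198.7  22.   43. ]
vial_mid 0.74 [229.4 253.6  13.2  23. ]
top [0.346 0.006 1.173] [-0.652  0.75  -0.08   0.072] [457.583   0.    320.71 ]
drive_head 0.82 [306.9 274.2  99.3  54.9]
drive_head 0.67 [207.8 285.6  24.8  24.8]
cover_grip 0.64 [305.1 272.1  31.3  50.3]
mat 0.91 [444.4 303.6  42.8  63.4]
tray 0.69 [212.7 318.1  32.7  84.6]
socket_1 0.89 [210.4 285.2  18.3  17.5]
socket_1 0.71 [209.2 345.4  16.4  14.7]
socket_1 0.59 [210.4 313.6  18.7  19.5]
amber_mid 0.91 [308.1 181.4  24.5  32.2]
amber_mid 0.2 [210.1 344.4  17.9  13.9]
wrist [ 0.249 -0.579  0.384] [ 0.787 -0.598 -0.094  0.123] [388.988   0.    317.622]
```

View pics/top0.png

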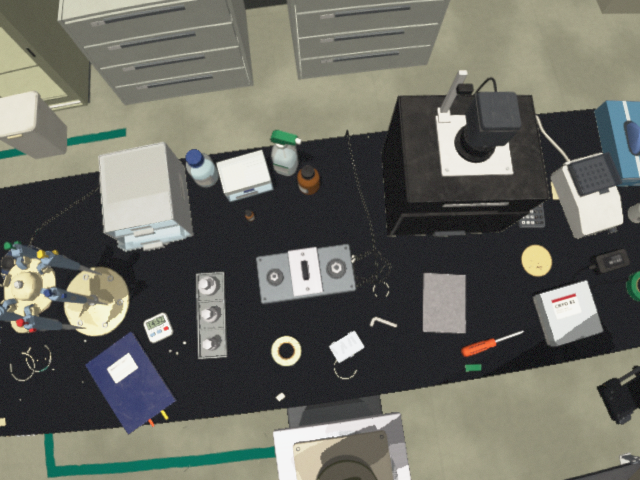

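View pics/scene0.png

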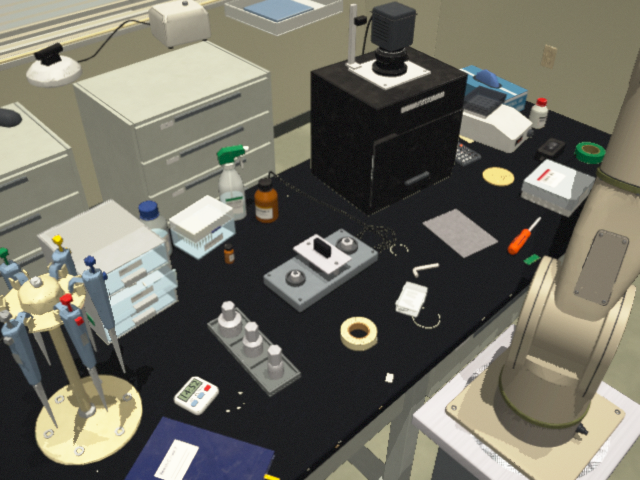

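The top view shows the head at about (306,272), the mat at (444,303) and the tray at (212,315), with sockets at (208,285), (209,313) and (209,345). The bottle is at (308,181) and the vial at (250,215). The scene view agrees. Next I measure positions and yaws.

```bash
python3 - <<'E'
from h import *
np.set_printoptions(precision=4,suppress=True)
C={n:cam(n) for n in('top','scene')}
def tri(a,b):
    o1,d1=ray(C['top'],a);o2,d2=ray(C['scene'],b)
    k=np.linalg.lstsq(np.c_[d1,-d2],o2-o1,rcond=None)[0]
    p,q=o1+k[0]*d1,o2+k[1]*d2
    return (p+q)/2,np.linalg.norm(p-q)
for t,z in [('drive_head',.03),('mat',.003),('tray',.014)]:
    m={}
    for n in C: m[n]=r.outline_of(t,n)[0]['mask']
    for n in C:
        k=max(cv2.findContours(m[n].astype(np.uint8),0,1)[0],key=cv2.contourArea)[:,0]
        P=np.array([at(C[n],p,z)[:2] for p in k],np.float32)*1000
        (c,w,a)=cv2.minAreaRect(P); print(t,n,np.array(c),np.array(w),a)
    cen=[np.argwhere(m[n])[:,::-1].mean(0) for n in('top','scene')]
    print('  tri',tri(*cen))
print('handle tri',tri((304.5,270),(322,247)))
for z in (.0,.03,.06,.078): print(z,at(C['top'],(304.5,270),z),at(C['scene'],(322,247),z))
S=[(208,285),(209,313),(209,345)]
for o in r.outline_of('socket_1','scene')[:3]:
    x,y,w,h=o['bbox']; print('sock scene',at(C['scene'],(x,y),.039),o['score'])
r.camera('top')
for o in r.outline_of('socket_1','top')[:3]:
    x,y,w,h=o['bbox']; print('sock top',at(C['top'],(x,y),.045),w,h)
i=C['top']['img'][230:370,180:370]; 
cv2.imwrite('pics/crop1.png',cv2.resize(i,None,fx=4.2,fy=4.2,interpolation=2)[:,:,::-1])
E
```

```text
drive_head top [521.2358  26.5731] [121.4985 240.7541] 0.3071381151676178
drive_head scene [514.7242  37.0964] [252.419  135.3771] 89.8451919555664
  tri (array([ 0.5262,  0.0333, -0.0038]), np.float64(0.006825638258033701))
mat top [ 401.8906 -317.2616] [113.6095 151.0793] 80.39059448242188
mat scene [ 401.2705 -313.8113] [111.7301 154.0389] 79.7946548461914
  tri (array([ 0.4011, -0.3171, -0.0014]), np.float64(0.0007078777521057842))
tray top [453.6151 276.1554] [ 74.6064 216.8711] 85.97236633300781
tray scene [448.6805 284.8765] [ 78.6035 228.7602] 85.73931121826172
  tri (array([ 0.4471,  0.281 , -0.016 ]), np.float64(0.002452141680958028))
handle tri (array([0.5247, 0.0259, 0.0741]), np.float64(0.0018570524986890203))
0.0 [0.5359 0.0266 0.    ] [ 0.5875 -0.033   0.    ]
0.03 [0.5311 0.0261 0.03  ] [ 0.5624 -0.009   0.03  ]
0.06 [0.5262 0.0255 0.06  ] [0.5372 0.0151 0.06  ]
0.078 [0.5233 0.0252 0.078 ] [0.5222 0.0295 0.078 ]
sock scene [0.3737 0.2847 0.039 ] 0.93
sock scene [0.4449 0.2821 0.039 ] 0.84
sock scene [0.5169 0.2745 0.039 ] 0.62
sock top [0.4513 0.2664 0.045 ] 17.1 17.5
sock top [0.5229 0.2662 0.045 ] 21.2 17.2
sock top [0.3744 0.2815 0.045 ] 17.3 15.3
```

View pics/crop1.png

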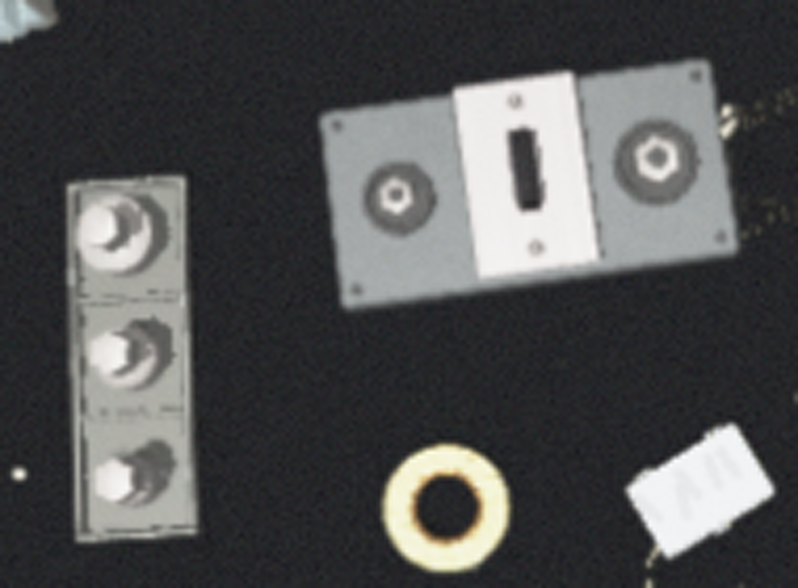

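Outer nuts: left (393,195) is small and right (657,157) larger. In the tray, far is the 46 mm socket, middle 38, near 30. I'll move above the head now.

```bash
cat > go.py <<'E'
# python3 go.py x y z yawdeg : tool-frame shift to target after pure turn
import sys; from h import *
s=r.read_state(); M=R.from_quat(s['eef_rot']).as_matrix(); p=np.array(s['ee_pos'])
ph=np.degrees(np.arctan2(M[1,0],M[0,0])); x,y,z,yw=map(float,sys.argv[1:5])
d=np.array([x,y,z])-p; c,sn=np.cos(np.radians(yw)),np.sin(np.radians(yw))
print('t %.2f pos %s yaw %.2f tilt %.4f'%(s['time'],np.round(p,4),ph,np.arccos(-M[2,2])))
print('turn rad %.3f then tool mm %.1f %.1f %.1f'%(-np.radians(yw-ph),*(1000*np.array([c*d[0]+sn*d[1],sn*d[0]-c*d[1],-d[2]]))))
E
python3 go.py .40 -.35 .25 0.3; python3 -m pendant '[[0,0,0,0.12],[0,0,0,0.12],[0,0,0,0.025]]' 1; python3 go.py .40 -.35 .25 0.3;python3 go.py .44 .026 .25 0.3
```

```text
t 1.40 pos [ 0.1678 -0.6021  0.2336] yaw 15.57 tilt 0.0001
turn rad 0.267 then tool mm 233.5 -250.9 -16.4
time: 1.65
ee_pos: [0.1678, -0.6021, 0.2336]
eef_rot: [1.0, 0.0, 0.0, 0.0]
ft_force: [-0.3, 0.3, -1.2]
width: 0.0867
grip_force: 0.0
t 1.65 pos [ 0.1678 -0.6021  0.2336] yaw 0.05 tilt 0.0002
turn rad -0.004 then tool mm 233.5 -250.9 -16.4
t 1.65 pos [ 0.1678 -0.6021  0.2336] yaw 0.05 tilt 0.0002
turn rad -0.004 then tool mm 275.5 -626.7 -16.4
```

```bash
python3 -m pendant '[[0.029,-0.029,-0.002,0],[0.029,-0.029,-0.002,0],[0.029,-0.029,-0.002,0],[0.029,-0.029,-0.002,0],[0.029,-0.029,-0.002,0],[0.029,-0.029,-0.002,0],[0.029,-0.029,-0.002,0],[0.029,-0.029,-0.002,0]]' | head -2
python3 -m pendant '[[0.004,-0.041,0,0],[0.004,-0.041,0,0],[0.004,-0.041,0,0],[0.004,-0.041,0,0],[0.004,-0.041,0,0],[0.004,-0.041,0,0],[0.004,-0.041,0,0],[0.004,-0.041,0,0]]' | head -2
python3 -m pendant '[[0.005,-0.04,0,0],[0.005,-0.025,0,0],[0,0,0,0]]' | head -2
python3 go.py .5247 .026 .25 0.3
python3 - <<'E'
from h import *
c=cam('wrist','w1.png'); print(c['xyz'],rot(c)[:,2])
for t in ('cover_grip','drive_head'):
  for o in r.outline_of(t,'wrist')[:2]: print(t,o['score'],o['bbox'])
E
```

```text
time: 2.32
ee_pos: [0.3993, -0.3669, 0.25]
time: 2.98
ee_pos: [0.4277, -0.0384, 0.2498]
time: 3.23
ee_pos: [0.4379, 0.0307, 0.2502]
t 3.23 pos [0.4379 0.0307 0.2502] yaw 1.01 tilt 0.0018
turn rad 0.012 then tool mm 86.8 5.1 0.2
[0.52232919 0.03196035 0.40101101] [-0.30404002 -0.00399843 -0.95265087]
cover_grip 0.83 [327.9, 115.2, 88.1, 137.1]
drive_head 0.68 [325.6, 115.1, 271.8, 138.4]
```

View pics/w1.png

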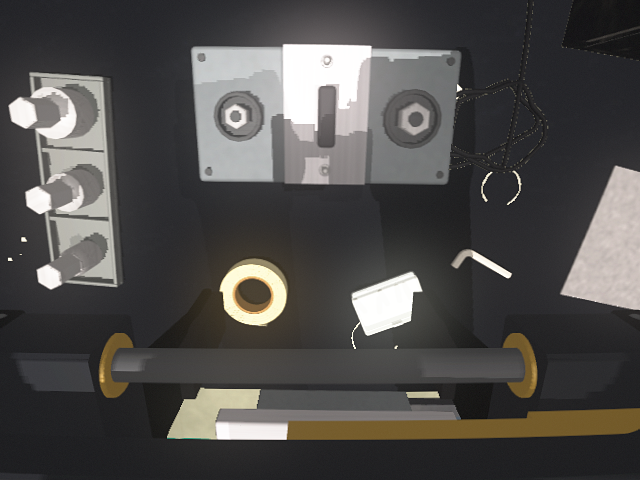

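The wrist view shows the handle centred at (327,117), pins at (327,60) and (325,171), head corners (192,47), (461,50), (450,185), (202,181). I use these for the head pose and zoom in on the nuts.

```bash
python3 - <<'E'
from h import *
np.set_printoptions(precision=4,suppress=True)
c=cam('wrist'); i=c['img']
a=at(c,(327,60),.066);b=at(c,(325,171),.066);print('pins',a,b,(a+b)/2,np.linalg.norm(a-b),np.degrees(np.arctan2(*(a-b)[[1,0]])))
print('handle',at(c,(327,87),.09),at(c,(326.5,147),.09))
for u in [(192,47),(461,50),(450,185),(202,181)]: print(at(c,u,.03))
n1,n2=at(c,(235,116),.05),at(c,(415.5,119),.05)
print('nuts',n1,n2,(n1+n2)/2,np.linalg.norm(n1-n2),np.degrees(np.arctan2(*(n1-n2)[[1,0]]))-90)
k=np.hstack([i[85:150,205:270],i[85:150,382:447]]);cv2.imwrite('pics/c2.png',cv2.resize(k,None,fx=6,fy=6,interpolation=2)[:,:,::-1])
E
```

```text
pins [0.5676 0.018  0.066 ] [0.4802 0.0184 0.066 ] [0.5239 0.0182 0.066 ] 0.08745615967366525 -0.28305175993528997
handle [0.5457 0.0182 0.09  ] [0.5018 0.018  0.09  ]
[0.5829 0.1352 0.03  ]
[ 0.5826 -0.1     0.03  ]
[ 0.4636 -0.1024  0.03  ]
[0.4655 0.135  0.03  ]
nuts [0.5248 0.0962 0.05  ] [ 0.5236 -0.0594  0.05  ] [0.5242 0.0184 0.05  ] 0.15565668142314962 -0.42763415593991283
```

View pics/c2.png

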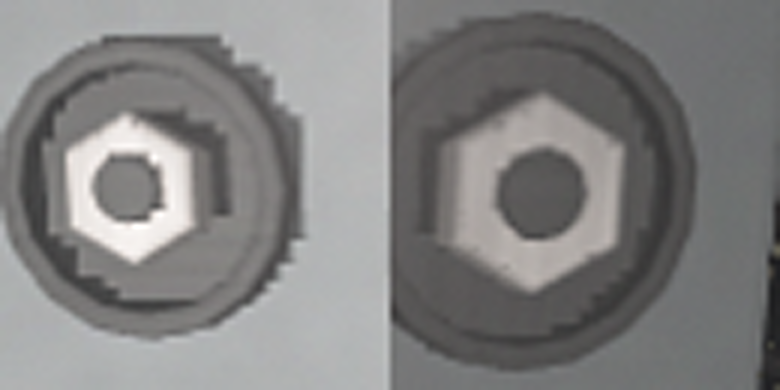

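Left hex is about 21 px across flats (18 mm) and right about 30 px (24 mm), so the middle nut should be the 30 mm one and socket_3 (far compartment) should fit. The handle is at (0.524, 0.018).

```bash
python3 go.py .5238 .0182 .13 -0.3; python3 -m pendant '[[0.028,0.004,0.030,0.023],[0.028,0.004,0.030,0],[0.028,0.004,0.030,0],[0,0,0.030,0],[0,0,0,0],[0,0,0,0]]' 1 |head -2; python3 go.py .5238 .0182 .075 -0.3
```

```text
t 3.43 pos [0.4375 0.0237 0.2495] yaw 0.40 tilt 0.0005
turn rad 0.012 then tool mm 86.3 5.1 119.5
time: 3.93
ee_pos: [0.5203, 0.0111, 0.1285]
t 3.93 pos [0.5203 0.0111 0.1285] yaw -0.97 tilt 0.0039
turn rad -0.012 then tool mm 3.5 -7.1 53.5
```

```bash
python3 -m pendant '[[0.003,-0.007,0.01,-0.012],[0,0,0,0],[0,0,0,0]]' |head -2; python3 go.py .5238 .0182 .075 -0.3
python3 - <<'E'
from h import *
c=cam('wrist','w3.png'); s=r.read_state()
print(proj(c,[[.5457,.0182,.09],[.5018,.0182,.09],[.5676,.018,.066]]))
for o in r.outline_of('cover_grip','wrist')[:2]: print(o['score'],o['bbox'])
E
```

```text
time: 4.18
ee_pos: [0.5249, 0.0195, 0.1208]
t 4.18 pos [0.5249 0.0195 0.1208] yaw -0.18 tilt 0.0019
turn rad 0.002 then tool mm -1.1 1.3 45.8
[[320.17118501 254.89121868]
 [320.32179348 333.0198067 ]
 [320.19047805 201.55635352]]
0.75 [305.4, 260.9, 131.2, 172.2]
```

View pics/w3.png

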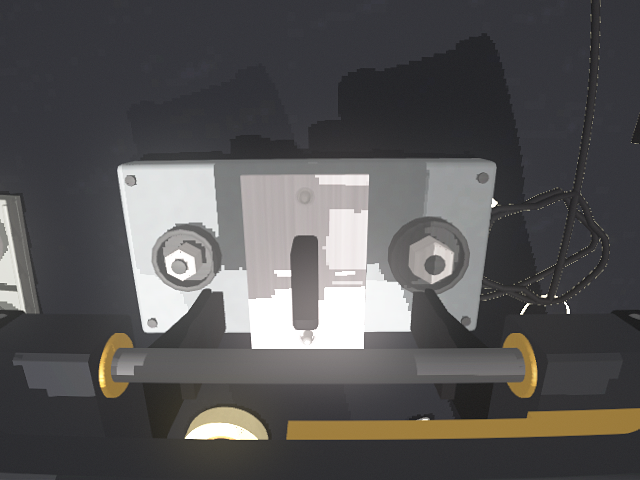

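The handle sits at column 305 (rows 235–330) against a prediction of 320. The arm was still settling between the earlier two pictures, so I recompute from this settled view.

```bash
python3 - <<'E'
from h import *
np.set_printoptions(precision=4,suppress=True)
c=cam('wrist'); 
a,b=at(c,(305.5,236),.09),at(c,(305,330),.09);print(a,b,(a+b)/2)
print(at(c,(305,196),.066))
n1,n2=at(c,(180.5,265.5),.0525),at(c,(434.5,265),.0525);print('studs',n1,n2,(n1+n2)/2,np.linalg.norm(n1-n2),np.degrees(np.arctan2(*(n1-n2)[[1,0]]))-90)
E
python3 go.py .524 .0255 .075 -0.3
```

```text
[0.5555 0.0248 0.09  ] [0.5037 0.0259 0.09  ] [0.5296 0.0253 0.09  ]
[0.5707 0.0256 0.066 ]
studs [0.5261 0.1021 0.0525] [ 0.5258 -0.0516  0.0525] [0.526  0.0253 0.0525] 0.15369127580074243 -0.14259005695707572
t 4.33 pos [0.5249 0.019  0.1206] yaw -0.24 tilt 0.0018
turn rad 0.001 then tool mm -1.0 -6.5 45.6
```

```bash
python3 -m pendant '[[0.001,-0.006,0.015,0],[0,0,0.015,0],[0,0,0.015,0],[0,0,0,0],[0,0,0,0]]' |head -2;  python3 go.py .526 .0253 .075 -0.3; python3 -m pendant '[[0,0,0,0],[0,0,0,0],[0,0,0,0],[0,0,0,0],[0,0,0,0],[0,0,0,0]]' 0 20
```

```text
time: 4.75
ee_pos: [0.5254, 0.0249, 0.0748]
t 4.75 pos [0.5254 0.0249 0.0748] yaw -0.24 tilt 0.0006
turn rad 0.001 then tool mm 0.6 -0.4 -0.2
time: 5.25
ee_pos: [0.5257, 0.025, 0.0748]
eef_rot: [1.0, -0.002, 0.0, 0.0]
ft_force: [0.5, 0.9, -0.1]
width: 0.0551
grip_force: 0.0
```

```bash
python3 -m pendant '[[0,0,0,0],[0,0,0,0],[0,0,0,0],[0,0,0,0],[0,0,0,0],[0,0,0,0],[0,0,0,0],[0,0,0,0]]' 0 30; python3 -m pendant '[[0,0,0,0],[0,0,0,0]]';python3 -m pendant '[[0,0,-0.012,0],[0,0,-0.015,0],[0,0,-0.025,0],[0,0,-0.03,0],[0,0,-0.03,0],[0,0,0,0]]'; python3 go.py .4019 -.3173 .15 -9.6
```

```text
time: 5.92
ee_pos: [0.5256, 0.0251, 0.0746]
eef_rot: [1.0, -0.002, 0.0, -0.0]
ft_force: [0.6, -0.0, 0.5]
width: 0.0142
grip_force: 30.0
time: 6.08
ee_pos: [0.5256, 0.0251, 0.0746]
eef_rot: [1.0, -0.002, 0.0, -0.0]
ft_force: [-0.1, 0.7, -0.8]
width: 0.0137
grip_force: 30.0
time: 6.58
ee_pos: [0.5282, 0.0255, 0.193]
eef_rot: [1.0, -0.002, 0.004, 0.0]
ft_force: [0.7, -0.0, -2.2]
width: 0.0138
grip_force: 30.0
t 6.58 pos [0.5282 0.0255 0.193 ] yaw -0.23 tilt 0.0083
turn rad 0.164 then tool mm -67.3 359.1 43.0
```

```bash
python3 -m pendant '[[0,0,0,0.082],[0,0,0,0.082],[-0.007,0.035,0,0],[-0.007,0.036,0,0],[-0.007,0.036,0,0],[-0.007,0.036,0,0],[-0.007,0.036,0,0],[-0.007,0.036,0,0]]' |head -2; python3 -m pendant '[[-0.007,0.036,0.02,0],[-0.007,0.036,0.02,0],[-0.007,0.036,0.02,0],[-0.007,0.036,0.02,0],[0,0,0.02,0],[0,0,0.02,0],[0,0,0,0],[0,0,0,0]]'; python3 go.py .4019 -.3173 .0216 -9.6
```

```text
time: 7.25
ee_pos: [0.447, -0.1815, 0.1871]
time: 7.92
ee_pos: [0.3962, -0.3162, 0.0666]
eef_rot: [0.996, -0.084, -0.001, -0.001]
ft_force: [0.2, -0.5, -0.2]
width: 0.0138
grip_force: 30.0
t 7.92 pos [ 0.3962 -0.3162  0.0666] yaw -9.61 tilt 0.0021
turn rad -0.000 then tool mm 5.8 0.1 45.0
```

```bash
python3 -m pendant '[[0.004,0,0.015,0],[0,0,0.013,0],[0,0,0.009,0],[0,0,0.004,0],[0,0,0.003,0],[0,0,0.002,0],[0,0,0,0]]'; python3 go.py .4019 -.3173 .0216 -9.6
```

```text
time: 8.5
ee_pos: [0.401, -0.3178, 0.0216]
eef_rot: [0.996, -0.084, 0.0, 0.0]
ft_force: [-0.6, -0.5, -1.0]
width: 0.0138
grip_force: 30.0
t 8.50 pos [ 0.401  -0.3178  0.0216] yaw -9.63 tilt 0.0011
turn rad -0.000 then tool mm 0.8 -0.6 0.0
```

```bash
python3 -m pendant '[[0,0,0.001,0],[0,0,0.001,0],[0,0,0,0]]'; python3 -m pendant '[[0,0,0,0],[0,0,0,0],[0,0,0,0],[0,0,0,0],[0,0,0,0],[0,0,0,0],[0,0,0,0]]' 1|tail -2; python3 -m pendant '[[0,0,-0.02,0],[0,0,-0.03,0],[0,0,-0.04,0],[0,0,-0.04,0],[0,0,-0.04,0]]' |head -2
python3 - <<'E'
from h import *
c=cam('top','t5.png');o=r.outline_of('cover_grip','top')
for k in o[:2]: print(k['score'],k['bbox'],at(c,k['bbox'][:2],.01))
i=c['img'];k=np.hstack([i[240:350,250:360],i[250:360,390:500]]);cv2.imwrite('pics/c5.png',cv2.resize(k,None,fx=3.6,fy=3.6,interpolation=2)[:,:,::-1])
E
python3 go.py .524 .273 .21 -4
```

```text
time: 8.75
ee_pos: [0.4011, -0.3178, 0.0214]
eef_rot: [0.996, -0.084, 0.0, 0.001]
ft_force: [-9.8, 7.9, 28.0]
width: 0.0139
grip_force: 30.0
width: 0.0527
grip_force: 0.0
time: 9.75
ee_pos: [0.4002, -0.3171, 0.1905]
0.6 [445.5, 305.4, 27.4, 42.5] [ 0.39300783 -0.31753657  0.01      ]
t 9.85 pos [ 0.4033 -0.3193  0.1955] yaw -9.63 tilt 0.0105
turn rad -0.098 then tool mm 79.1 -599.3 -14.5
```

View pics/c5.png

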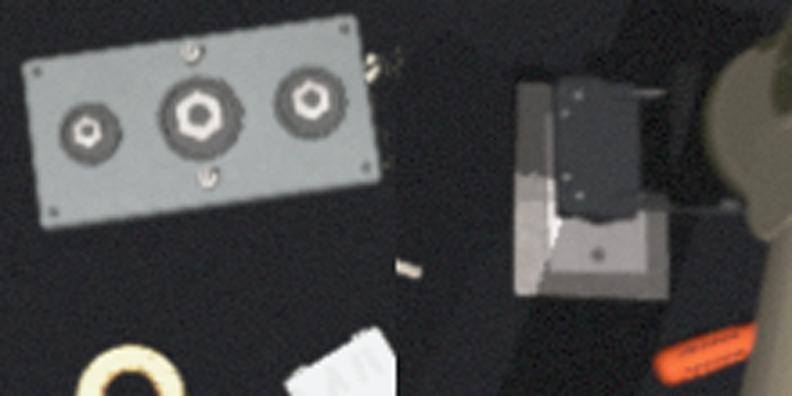

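The cover lies on the mat (right half of the picture). The uncovered middle nut at (200,115) is the largest, which confirms socket_3. Next I go to the far compartment.

```bash
python3 -m pendant '[[0.005,-0.039,-0.01,-0.098],[0.005,-0.039,-0.01,0],[0.005,-0.039,-0.01,0],[0.005,-0.039,-0.01,0],[0.005,-0.039,-0.01,0],[0.005,-0.039,-0.005,0],[0.005,-0.039,0,0],[0,-0.039,0,0]]' |head -2; python3 -m pendant '[[-0.005,-0.039,0,0],[-0.005,-0.039,0,0],[-0.005,-0.039,0,0],[-0.005,-0.039,0,0],[-0.005,-0.039,0,0],[-0.005,-0.039,0,0],[-0.005,-0.039,0,0],[0,-0.01,0,0]]'|head -2
python3 -m pendant '[[0,0,0,0],[0,0,0,0],[0,0,0,0],[0,0,0,0]]' |head -2
python3 - <<'E'
from h import *
c=cam('wrist','w6.png'); print(c['xyz'],r.read_state()['ee_pos'])
for t in ('socket_3','tray'):
  for o in r.outline_of(t,'wrist')[:3]: print(t,o['score'],o['bbox'])
np.savez('w6.npz',**{k:np.array(v) for k,v in c.items()})
E
```

```text
time: 10.52
ee_pos: [0.4615, -0.0078, 0.244]
time: 11.18
ee_pos: [0.4436, 0.2812, 0.2438]
time: 11.52
ee_pos: [0.4465, 0.2736, 0.2436]
[0.53102814 0.26744977 0.39430843] [0.44652317 0.27363546 0.24366432]
socket_3 0.94 [313.7, 206.7, 41.2, 49.0]
socket_3 0.94 [307.9, 126.8, 50.7, 54.3]
socket_3 0.58 [315.3, 279.0, 32.0, 50.8]
tray 0.8 [308.8, 191.1, 82.6, 214.1]
```

View pics/w6.png

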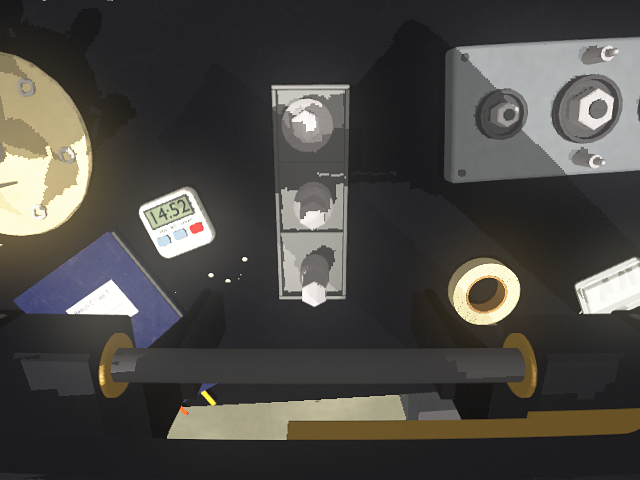

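Socket_3 stands at the far end: bell at about (308,125), grip top at about (304,123). The middle nut is at (588,108).

```bash
python3 - <<'E'
from h import *
np.set_printoptions(precision=4,suppress=True)
c=dict(np.load('w6.npz'))
print('bell',at(c,(307.9,125.5),.04),'top',at(c,(304,123),.074),'stud',at(c,(597.5,109),.0525))
for u in [(272,86),(349,86),(345,298),(279,299)]: print(at(c,u,.014))
m=r.outline_of('socket_3','wrist')[1]['mask']; g=c['img'].mean(2)
ys,xs=np.where(m)
for y in range(ys.min(),ys.max()+1,3): q=xs[ys==y]; print(y,q.min(),q.max(),(q.min()+q.max())/2)
E
python3 go.py .523 .271 .16 -4
```

```text
bell [0.5267 0.2762 0.04  ] top [0.5292 0.2783 0.074 ] stud [0.5247 0.0281 0.0525]
[0.5636 0.3068 0.014 ]
[0.5584 0.2365 0.014 ]
[0.3461 0.2514 0.014 ]
[0.3501 0.3223 0.014 ]
98 308 309 308.5
101 296 318 307.0
104 291 322 306.5
107 288 326 307.0
110 285 327 306.0
113 284 329 306.5
116 283 331 307.0
119 282 331 306.5
122 282 332 307.0
125 282 332 307.0
128 282 332 307.0
131 282 331 306.5
134 283 330 306.5
137 284 329 306.5
140 286 327 306.5
143 288 326 307.0
146 291 322 306.5
149 296 318 307.0
t 11.72 pos [0.4463 0.2742 0.2438] yaw -4.11 tilt 0.0007
turn rad -0.002 then tool mm 76.7 -2.1 83.8
```

```bash
python3 -m pendant '[[0.020,-0.002,0.028,0],[0.020,-0.002,0.028,0],[0.020,-0.002,0.028,0],[0.020,-0.003,0.028,0],[0,0,0,0],[0,0,0,0],[0,0,0,0],[0,0,0,0]]' |head -2
python3 - <<'E'
from h import *
np.set_printoptions(precision=4,suppress=True)
c=cam('wrist','w7.png')
print(proj(c,[[.527,.277,.04],[.527,.277,.074]]))
for o in r.outline_of('socket_3','wrist')[:3]:
  print(o['score'],o['bbox'])
np.savez('w7.npz',**{k:np.array(v) for k,v in c.items()})
u,v=map(int,proj(c,[[.527,.277,.06]])[0]); k=c['img'][max(v-100,0):v+100,u-130:u+130]; print(u-130,v-100)
cv2.imwrite('pics/c7.png',cv2.resize(k,None,fx=3,fy=3,interpolation=2)[:,:,::-1])
E
python3 go.py .527 .277 .056 -4.1
```

```text
time: 12.38
ee_pos: [0.5264, 0.2792, 0.1335]
[[321.0893 252.111 ]
 [321.4941 271.0766]]
0.89 [326.1, 402.1, 34.7, 31.1]
0.77 [326.6, 348.1, 54.0, 88.9]
0.73 [319.1, 249.1, 66.6, 82.8]
191 162
t 12.48 pos [0.5266 0.2789 0.1334] yaw -3.99 tilt 0.0026
turn rad 0.002 then tool mm 0.6 1.9 77.4
```

View pics/c7.png

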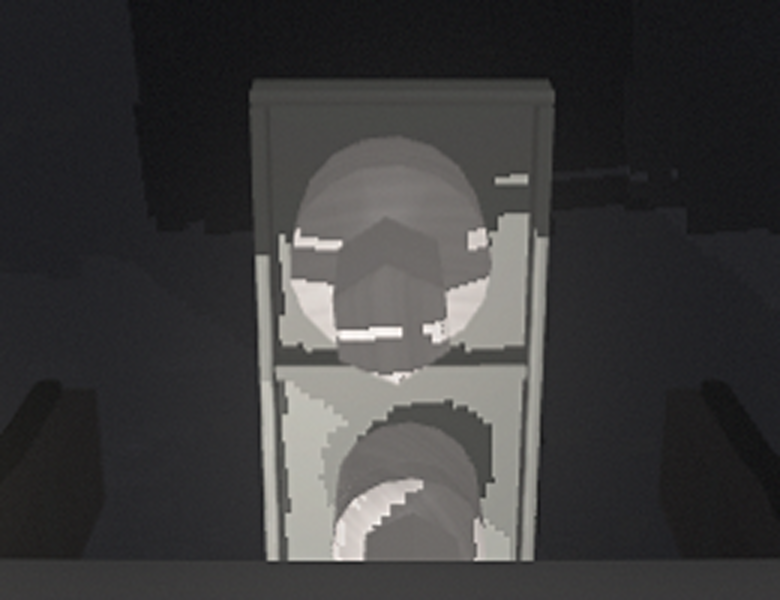

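The grip's top hexagon has corners at (387,265) and (398,382) in the crop, so its centre is near (0.528, 0.277) and it is turned about 4° from the tray. I turn to match and grasp.

```bash
python3 -m pendant '[[0.001,0.002,0.02,-0.06],[0,0,0.02,0],[0,0,0.02,0],[0,0,0.012,0],[0,0,0.005,0],[0,0,0,0],[0,0,0,0]]' |head -2;python3 go.py .528 .277 .056 -1;  python3 -m pendant '[[0,0,0,0],[0,0,0,0],[0,0,0,0],[0,0,0,0],[0,0,0,0],[0,0,0,0],[0,0,0,0],[0,0,0,0]]' 0 30|tail -2; python3 -m pendant '[[0,0,0,0],[0,0,0,0],[0,0,0,0],[0,0,0,0],[0,0,0,0],[0,0,0,0],[0,0,0,0],[0,0,0,0]]' 0 40;python3 go.py .528 .277 .056 -1
```

```text
time: 13.07
ee_pos: [0.5277, 0.2768, 0.0558]
t 13.07 pos [0.5277 0.2768 0.0558] yaw -0.58 tilt 0.0012
turn rad 0.007 then tool mm 0.3 -0.2 -0.2
width: 0.0413
grip_force: 0.0
time: 14.4
ee_pos: [0.5272, 0.2764, 0.0547]
eef_rot: [1.0, -0.005, -0.0, 0.0]
ft_force: [-0.5, 1.2, -1.7]
width: 0.0218
grip_force: 39.8
t 14.40 pos [0.5272 0.2764 0.0547] yaw -0.58 tilt 0.0001
turn rad 0.007 then tool mm 0.7 -0.6 -1.3
```

```bash
python3 -m pendant '[[0,0,-0.01,0],[0,0,-0.02,0],[0,0,-0.03,0],[0,0,-0.035,0],[0,0,-0.02,0],[-0.01,0.03,0,-0.007],[-0.01,0.035,0,0],[-0.01,0.035,0,0]]' |head -2;  python3 -m pendant '[[-0.01,0.035,0,0],[-0.01,0.035,0,0],[-0.01,0.035,0,0],[-0.01,0.03,0,0],[0,0.016,0,0],[0,0,0,0],[0,0,0,0],[0,0,0,0]]'
python3 -m pendant '[[0,0,0,0],[0,0,0,0]]' |head -2
python3 - <<'E'
from h import *
np.set_printoptions(precision=4,suppress=True)
c=cam('wrist','w8.png')
np.savez('w8.npz',**{k:np.array(v) for k,v in c.items()})
print(r.read_state()['ee_pos'],proj(c,[[.526,.0253,.0525],[.57,.0253,.066],[.482,.0253,.066],[.526,.1033,.0525],[.526,-.0527,.0525]]))
for o in r.outline_of('socket_3','wrist')[:2]: print(o['score'],o['bbox'])
k=c['img'][60:330,120:520];cv2.imwrite('pics/c8.png',cv2.resize(k,None,fx=2,fy=2,interpolation=2)[:,:,::-1])
E
```

```text
time: 15.07
ee_pos: [0.4959, 0.176, 0.1703]
time: 15.73
ee_pos: [0.4564, 0.0267, 0.1702]
eef_rot: [1.0, -0.001, 0.0, -0.0]
ft_force: [0.2, 0.7, -2.8]
width: 0.0217
grip_force: 39.8
time: 15.9
ee_pos: [0.4564, 0.0269, 0.1698]
[0.4563 0.0267 0.1697] [[320.0915 142.9295]
 [320.1958  69.9203]
 [320.1944 211.6077]
 [204.1601 143.5377]
 [436.064  143.1456]]
0.7 [318.4, 297.2, 86.3, 110.9]
0.66 [27.1, 236.8, 53.3, 54.7]
```

View pics/c8.png

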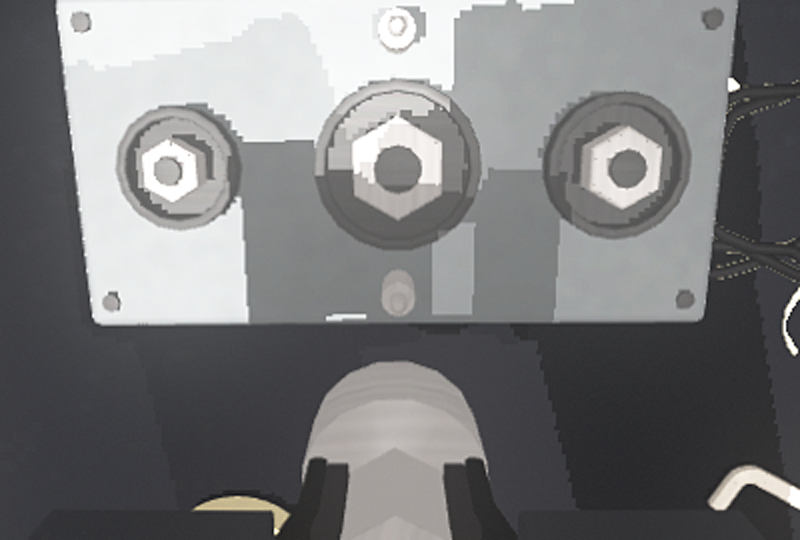

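The stud is at crop (397.5,169), i.e. full (318.8,144.5), and the held bell's far mouth edge is at about row 241. I use the held socket to cancel camera bias.

```bash
python3 - <<'E'
from h import *
np.set_printoptions(precision=4,suppress=True)
c=dict(np.load('w8.npz')); p=np.array([.4563,.0267])
a=np.linspace(0,2*np.pi,181); ring=lambda z:np.c_[p[0]+.023*np.cos(a),p[1]+.023*np.sin(a),0*a+z]
m,b=proj(c,ring(.119)),proj(c,ring(.155))
print('mouth top row',m[:,1].min(),'cols',b[:,0].min(),b[:,0].max(),'belltop far row',b[:,1].min())
M=r.outline_of('socket_3','wrist')[0]['mask']; ys,xs=np.where(M); print('mask',ys.min())
for y in range(ys.min(),300,6): q=xs[ys==y]; print(y,q.min(),q.max(),(q.min()+q.max())/2)
print('stud',at(c,(318.75,144.5),.0525),'hex',at(c,(318.5,143.5),.05))
u=at(c,(319,72.5),.066);v=at(c,(319.3,209),.066);print(u,v)
E
```

```text
mouth top row 238.66511735278823 cols 269.52943375894637 366.9183629029611 belltop far row 261.9219131326624
mask 241
241 305 326 315.5
247 294 340 317.0
253 287 347 317.0
259 282 351 316.5
265 279 354 316.5
271 276 357 316.5
277 275 358 316.5
283 273 360 316.5
289 273 353 313.0
295 294 341 317.5
stud [0.525  0.0262 0.0525] hex [0.5255 0.0264 0.05  ]
[0.5685 0.026  0.066 ] [0.4838 0.0259 0.066 ]
```

```bash
python3 go.py .526 .0256 .106 -.2; python3 -m pendant '[[0.025,0,0,0],[0.025,0.001,0.0,0],[0.02,0,0.02,0],[0,0,0.02,0],[0,0,0.02,0],[0,0,0.004,0],[0,0,0,0],[0,0,0,0]]'; python3 -m pendant '[[0,0,0,0],[0,0,0,0]]'|head -1;python3 go.py .526 .0256 .0847 -.2
```

```text
t 16.05 pos [0.4563 0.0263 0.1697] yaw -0.11 tilt 0.0003
turn rad 0.002 then tool mm 69.7 0.5 63.7
time: 16.72
ee_pos: [0.5266, 0.0247, 0.1065]
eef_rot: [1.0, -0.001, 0.0, -0.0]
ft_force: [0.7, 0.0, -1.6]
width: 0.0216
grip_force: 39.8
time: 16.88
t 16.88 pos [0.527  0.0245 0.1071] yaw -0.19 tilt 0.0022
turn rad 0.000 then tool mm -1.0 -1.1 22.4
```

```bash
python3 -m pendant '[[-0.001,-0.001,0.002,0],[0,0,0.002,0],[0,0,0.002,0],[0,0,0,0]]'|head -4;python3 go.py .526 .0256 .0847 -.2; python3 -m pendant '[[0,0,0.002,0],[0,0,0.001,0],[0,0,0.001,0],[0,0,0,0]]'|head -4;python3 go.py .526 .0256 .0847 -.2
```

```text
time: 17.22
ee_pos: [0.5251, 0.0253, 0.0994]
eef_rot: [1.0, -0.002, -0.0, 0.0]
ft_force: [-0.1, 1.1, -2.1]
t 17.22 pos [0.5251 0.0253 0.0994] yaw -0.19 tilt 0.0004
turn rad 0.000 then tool mm 0.9 -0.3 14.7
time: 17.55
ee_pos: [0.5252, 0.0254, 0.0955]
eef_rot: [1.0, -0.002, -0.0, 0.0]
ft_force: [0.6, 0.3, -2.3]
t 17.55 pos [0.5252 0.0254 0.0955] yaw -0.18 tilt 0.0004
turn rad 0.000 then tool mm 0.8 -0.2 10.8
```

Already past the nut top (0.1007) with no force, so it is going over. I continue down.

```bash
python3 -m pendant '[[0,0,0.002,0],[0,0,0.002,0],[0,0,0.002,0],[0,0,0,0]]'|head -4; python3 -m pendant '[[0,0,0.002,0],[0,0,0.0015,0],[0,0,0.001,0],[0,0,0,0]]';python3 go.py .526 .0256 .0847 -.2
```

```text
time: 17.88
ee_pos: [0.525, 0.0254, 0.0892]
eef_rot: [1.0, -0.002, -0.0, 0.0]
ft_force: [-0.4, -0.8, -2.7]
time: 18.22
ee_pos: [0.5252, 0.0254, 0.085]
eef_rot: [1.0, -0.002, -0.0, 0.0]
ft_force: [0.4, 0.0, -2.7]
width: 0.0221
grip_force: 39.8
t 18.22 pos [0.5252 0.0254 0.085 ] yaw -0.19 tilt 0.0004
turn rad 0.000 then tool mm 0.8 -0.2 0.3
```

```bash
python3 -m pendant '[[0,0,0.0007,0],[0,0,0.0007,0],[0,0,0,0],[0,0,0,0]]'; python3 go.py .526 .0256 .0847 -.2
python3 - <<'E'
from h import *
c=cam('top')
for t in ('cover_grip','socket_3','amber_mid'):
  for o in r.outline_of(t,'top')[:3]: print(t,round(o['score'],2),o['bbox'],at(c,o['bbox'][:2],.01)[:2])
m=r.outline_of('cover_grip','top')[0]['mask'];k=max(cv2.findContours(m.astype(np.uint8),0,1)[0],key=cv2.contourArea)[:,0]
print(cv2.minAreaRect(np.array([at(c,p,.007)[:2]*1000 for p in k],np.float32)))
E
```

```text
time: 18.55
ee_pos: [0.5255, 0.0256, 0.0845]
eef_rot: [1.0, -0.002, 0.0, 0.0]
ft_force: [-3.7, 1.0, 6.8]
width: 0.0215
grip_force: 39.7
t 18.55 pos [0.5255 0.0256 0.0845] yaw -0.18 tilt 0.0006
turn rad 0.000 then tool mm 0.5 -0.0 -0.2
cover_grip 0.66 [445.9, 303.5, 30.6, 47.2] [ 0.39761955 -0.31947345]
cover_grip 0.65 [308.1, 182.6, 24.5, 27.7] [ 0.76811478 -0.01415547]
socket_3 0.54 [212.1, 313.7, 17.3, 21.0] [0.45504649 0.27442275]
amber_mid 0.9 [307.9, 180.9, 24.9, 28.7] [ 0.77298861 -0.01426066]
amber_mid 0.64 [443.5, 303.8, 46.8, 65.8] [ 0.39778747 -0.31316426]
((399.8098449707031, -318.2921142578125), (75.58155059814453, 117.710693359375), 81.48517608642578)
```

Contact comes at the seat height (TCP 0.0845, as predicted), the cover lies centred on the mat, and the other sockets were never touched.

```bash
python3 -c "
from bench import r
print(r.close_job())"
```

```text
the job is handed in; nothing more can be done
None
```

The job is handed in at about 19 s of robot time: the cover is on the mat, and socket_3 is still gripped at about 40 N and fully seated on the 30 mm middle nut. It was the only socket tried, because the camera views pointed to it. The other two sockets are untouched in the tray, the arm stayed clear of the bottle and vial, and no verdict came back.

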